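Clip an inlay tile to the finishing board and hold the board at its balance point

ROBOT

A 7-joint arm with a two-finger parallel gripper is mounted at the origin on the work surface. World frame = base frame: x ahead of the robot, y to its left, z up, the work surface at z = 0. Lengths are in mm, angles in rad, forces in N, time in s.
With the tool pointing down it reaches from about 350 to 900 mm from the base axis. Payload 19.9 kg.
Tool frame: the origin (TCP) lies on the front face of the gripper's body, between the roots of the fingers; the fingertips stand 97 mm ahead of it and the grasp point (between the pads) lies 78 mm ahead of it (manip.finger_overhang is the distance from the TCP to the fingertips, in mm); z points along the fingers, y is the line along which they close (so a half turn about z gives the same grasp; the last joint's range is limited). The gripper opens to 94 mm and grips with 3 to 60 N. Pads are 16 mm wide; open, the fingers measure 119 mm over their backs; the gripper's body (75 mm by 177 mm) begins 78 mm behind the grasp point.
Start: joints at [-1.246, 0.417, -0.01, 1.614, 0.005, 1.111, -0.053], TCP at [224.132, 583.415, 302.625] pointing down, gripper open.
Joint ranges: [-2.81, 2.81], [-0.39, 2.02], [-1.27, 1.25], [0.06, 2.57], [-1.19, 4.33], [0.19, 2], [-2.82, 2.82]. Speed limits (rad/s): [1.89, 1.89, 2.39, 2.39, 3.01, 3.01, 3.01].

INTERFACE

Orientations are given as [roll, pitch, yaw] about the fixed x, y, z axes, in that order (R = Rz(yaw) Ry(pitch) Rx(roll)).
In Python, from plant import manip, cams gives the robot as it stands.
- The arm moves only by the tool step_arm, never from a script. Its argument "moves" is text: rows parted by semicolons, each of 7 numbers parted by spaces: the turn, a rotation vector about the tool's x, y, z in fractions of the full range, 1 being 360 degrees, then the shift along the tool's x, y, z in shares of 400 mm (1.0 is 400 mm), then the finger opening in mm, from 0 to 94. A call has 1 to 8 rows; each row is the pose to reach, as a shift and turn from the pose commanded when the call began, along the tool's axes at that moment; what a row does not reach only later rows make up. A row lasts 1/10 s, in which the tool goes at most 50 mm and 8.59 degrees, less where a joint would pass 70% of its speed; a pose out of reach is approached as far as the arm can. A shift or turn number past 1, either way, is cut back to 1. A call with a gripper value outside its range is refused whole. The fingers move at their own pace and stop on an object; the grip force is fixed at half the most. Time passes only in rows, so rows that repeat a pose let the fingers close. It gives the time, the measured TCP pose, the force, the opening and the grip force at its end, in the units of the state.
- manip.state(): the state, without advancing time (a new reading comes with each control period).
- cams.snapshot(name): name is "side" or "top" or "wrist"; returns a dict with "pixels" (480x640x3 uint8, red, green, blue), "fov_y" (degrees; the focal length in pixels is half the picture's height over the tangent of half this angle, whatever the lens; pixels are square), "cx", "cy" (the principal point, pixels), "R" (3x3) and "t" (3): a world point X has camera coordinates R X + t; the wrist camera has in their place "mount" (4x4, takes a point from camera to tool coordinates, whose origin is the TCP and whose axes are the flange's). Camera axes: x right, y down, z forward; pixel columns grow to the right and rows downward; lengths in mm; the calibration is good to about 2 mm. A picture is of the moment at which its call begins: read the wrist's pose just before it. There is no depth.
- manip.hand_in(): hands the job in; it is judged then, once.
The state is a dict: "time": time; "joint_positions": joint angles; "qd": joint speeds; "joint_torque": joint torques, N m; "ee_pos": TCP position; "ee_rot": TCP orientation; "force": force on the tool from outside, world axes, zero at the start; "torque": the same for the moment, N m; "grip_width": opening from 0.0 (shut) to 1.0 (fully open); "grip_force": force on a finger pad.
Only numpy, scipy, OpenCV 4.12 (cv2) and the standard library are available. Lean on these libraries where they do the work, as an engineer would, in place of code of your own. Each camera call takes 0.05 s, during which the arm holds its last target. There are 200 camera calls.

TASK

Slide the green brass-striped wooden tile, flat on the hinged board and squarely in line with it, under the board's sprung steel jaw until its end meets the dark wooden stop, and let go so that the jaw holds it. Then take the red bar and swing the board up until it stands straight up at its balance point, not letting it fall over backwards, and finish while still gripping the bar and holding the board still there (do not let go), with the tile still clipped. Leave the jar, the tin cup and the screwdriver where they are.

Things in the scene. Friction and masses are not known exactly. Their poses are not given: they have to be found in the camera images.
- case: Low brown wooden case, 190 (x) x 200 (y) x 70 mm high, fixed to the bench. Origin: centre of its underside; x points from the front (the side of the red bar) to the hinge side, z up. Its yaw varies by about +-0.3 rad.
- board (a joint): Board's hinge angle (rad): 0 = flat on the case, growing as the red-bar end swings up and over towards the hinge side. At 1.57 the board stands straight up and, tile clipped on, is balanced (within 0.03); below that it falls shut, above it falls over backwards (stop at 2.5). Almost no friction. Lifting at the bar takes about 2 N at first.
- board_hinge (a point): Middle of the hinge axis, in the plane of the board's top face; at x = 90, z = 80.5 mm in the case's frame. Axes are the board's: at joint 0 parallel to the case's; -x runs along the board to the red bar, y is the hinge axis, z normal to the top face. Pale wooden board 170 (x) x 180 (y) x 10 mm, from x = 0 to -170 mm, top face at z = 0.
- board_bar (a point): Centre of the red round bar, 12 mm diameter, along y, straight for +-50 mm, at board frame x = -215, z = -5 mm, 45 mm beyond the board's free edge, open space beneath. Pinch it from above, fingers closing along the board's x; it turns in the fingers as the board swings, so the tool can point down all the way.
- board_stop (a point): Foot of the dark wooden end stop, on the board's top face in the middle (board frame x = -30 mm, y = 0): the face that the tile's end must meet. The stop is 40 mm wide (y) and 10 mm high; steel posts beside it, 22 mm high, stand behind that face.
- jaw (a joint): Angle of the sprung steel jaw (rad): 0 = closed, its nose 5 mm above the board; about 0.16 when the 10 mm tile is under it; at most 0.5. The spring presses with about 1.6 N closed, 2.6 N on the tile. Pushing the tile in from the red-bar side wedges the smooth jaw open; it takes about 10 N, 20 N at most.
- jaw_nose (a point): Underside of the jaw's nose, which presses on the tile; closed it is at board frame x = -53, y = 0, z = 5 mm. The jaw is 34 mm wide (y); from the nose a lead-in lip slopes up at 25 degrees towards the red bar, its tip at board frame x = -77 mm, 16 mm above the board. The jaw is at most 19 mm above the board closed, 24 mm with the tile in.
- tile: Loose green-stained hardwood tile with three brass stripes across it, 100 (x) x 50 (y) x 10 mm, about 70 g. Origin: its centre; x along its length, z up. Symmetrical, so either end or face will do. It lies flat on the bench on one side of the case. Fully home under the jaw its centre is at board frame x = -80 mm, y = 0, z = 5 mm, and its rear end at x = -130 mm.
- jar: Loose amber glass jar with metal lid, 68 mm diameter, 85 mm high, standing on the bench on the other side of the case from the tile. Origin: centre of its underside. Leave alone.
- tin: Loose aluminium cup, 64 mm diameter, 45 mm high. Origin: centre of its underside. Leave alone.
- driver: Loose screwdriver with red handle, lying on the bench, along its own x. Leave alone.
Mind the look-alikes: they are no part of the job. Of the things that look like the tile, take the one that is farthest to the robot's right at the start.

How it is judged (in metres and radians):
On the way, in this order (a step that is already met when the one before it is completed fails the run):
1. the tile is home under the jaw and released, the board lying flat (x of tile in the frame of board_hinge between -0.086 and -0.074 m and y of tile in the frame of board_hinge between -0.013 and 0.013 m and z of tile in the frame of board_hinge between 0 and 0.01 m and angle between the x axis of tile and the x axis of board_hinge, either way round below 0.15 rad and contact force between jaw and tile above 0.5 N and contact force between the fingers and tile below 0.3 N and value of joint board below 0.1 rad), for 0.2 s.
2. the board is swung most of the way up (value of joint board above 1.2 rad), for 0.1 s.
At the end, for the whole second after the job is handed in: Board within 0.08 rad of upright (1.57), under 0.05 rad/s, in the fingers (over 2 N), carried by nothing else; tile untouched by the fingers, pressed by the jaw (over 0.5 N), flat on the board, within 8 mm of the stop (6 mm when let go), 13 mm of the middle, 0.15 rad of square (value of joint board between 1.49 and 1.65 rad and velocity of joint board between -0.05 and 0.05 rad/s and contact force between the fingers and board above 2 N and x of tile in the frame of board_hinge between -0.088 and -0.074 m and y of tile in the frame of board_hinge between -0.013 and 0.013 m and z of tile in the frame of board_hinge between 0 and 0.01 m and angle between the x axis of tile and the x axis of board_hinge, either way round below 0.15 rad and contact force between jaw and tile above 0.5 N and contact force between the fingers and tile below 0.3 N and contact force between board and jar below 0.2 N and contact force between board and tin below 0.2 N and contact force between board and driver below 0.2 N); the arm keeps its last pose, push and grip.
It fails at once if the board falls over backwards (beyond 1.95 rad) (value of joint board above 1.95 rad).
It fails at once if the jar is moved by more than 20 mm (distance of jar from where it was at the start of the episode above 0.02 m).
It fails at once if the tin cup is moved by more than 20 mm (distance of tin from where it was at the start of the episode above 0.02 m).
It fails at once if the screwdriver is moved by more than 20 mm (distance of driver from where it was at the start of the episode above 0.02 m).
It also fails if it takes over 61 s, if anything falls off the work surface, if the arm or the gripper's body presses on something with over 40 N, if the wrist force passes 120 N, or if a joint passes its speed limit or range.

## Working session

There is one attempt and no reset: what is moved stays moved. The work goes in short steps, Python scripts to look and compute and a tool call to move; the robot and the scene stay as the last step left them, time stands still between calls to the robot, and variables do not carry over. Pictures are saved under pics/ and viewed, at most 10 in all, crops included, and the job is handed in when it is done.

Besides the shell and the picture viewer there is one more tool, called after "Request:" as name(argument=value, ...) on one line, values as JSON. step_arm: Moves the arm, as the interface text tells. Its arguments: {"type":"object","properties":{"moves":{"type":"string"}},"required":["moves"]}

```bash
mkdir -p pics; ls; python3 - <<'E'
from plant import manip, cams
import cv2, json
s=manip.state(); print({k:s[k] for k in('time','ee_pos','ee_rot','force','grip_width')})
for n in('side','top','wrist'):
    d=cams.snapshot(n); cv2.imwrite(f'pics/{n}0.png',d['pixels'][:,:,::-1])
    print(n,{k:(v.tolist() if hasattr(v,'tolist') else v) for k,v in d.items() if k!='pixels'})
E
```

```text
pics
{'time': 0.0, 'ee_pos': array([224.07178102, 583.19229839, 302.03608986]), 'ee_rot': array([-3.14041838e+00,  1.06445081e-04,  2.77479294e+00]), 'force': array([-0.49493147,  0.30013842, -0.58504599]), 'grip_width': 0.9999242212838878}
side {'fov_y': 44.672541795885365, 'cx': 311.883459664747, 'cy': 229.84084217202383, 'R': [[0.936279348543654, -0.35124601817983586, -0.0026862992166320904], [-0.2656306586665276, -0.7030182045662666, -0.6597012636222622], [0.22982892478332134, 0.6183782327679662, -0.7515231377487385]], 't': [-492.7606464848312, 231.63411818084225, 1119.0410054721988]}
top {'fov_y': 55.04405911327459, 'cx': 311.30452916119543, 'cy': 239.4850540831286, 'R': [[-0.026106071504986433, -0.9996127736665313, -0.009632017093024976], [-0.9808627328295865, 0.027473705771883274, -0.19275241849905778], [0.19294240689037875, 0.004415678188430316, -0.9812001474773044]], 't': [48.76174500387829, 553.7878176201349, 1023.6166823977446]}
wrist {'fov_y': 70.06385348810618, 'cx': 316.88762858549075, 'cy': 233.87419087835744, 'mount': [[0.0009705357015368838, -0.967007390169344, -0.2547464728280341, 72.72391330335664], [0.9999994812926869, 0.001017229774634683, -5.1555223957836444e-05, 0.34987861171209556], [0.0003089899797129623, -0.2547462906529904, 0.9670078758333528, -81.86249453393646], [0.0, 0.0, 0.0, 1.0]]}
```

View pics/top0.png

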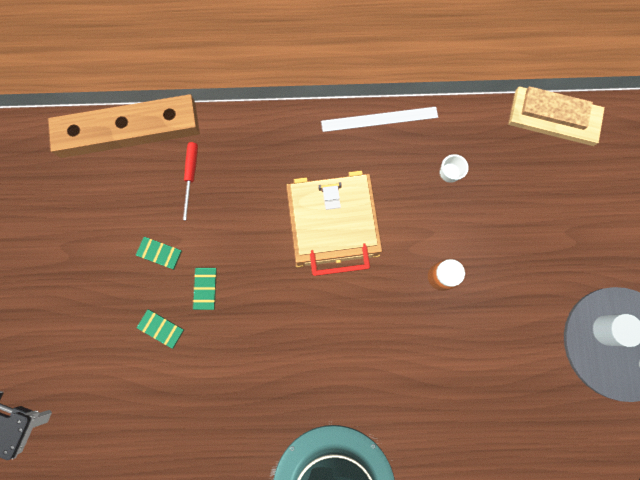

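View pics/side0.png

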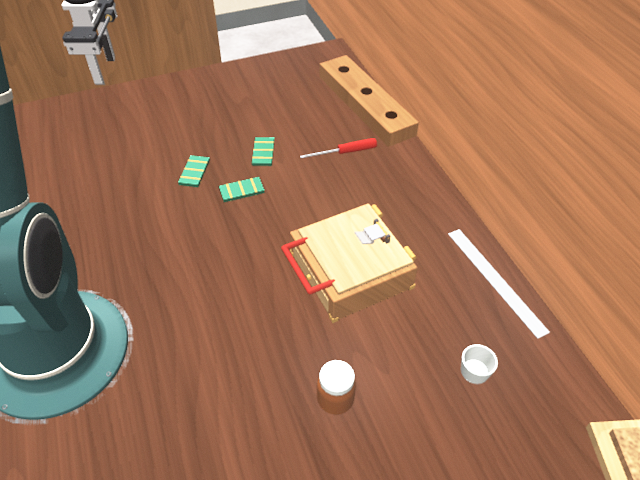

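The top view shows three tiles; the robot's rightmost is at (204,288). The case is centred at about (335,220), with the red bar at about (340,270). In the side view that tile is at (242,188) and the bar at about (306,266). I'll enlarge these areas.

```bash
python3 - <<'E'
import cv2,numpy as np
t=cv2.imread('pics/top0.png');s=cv2.imread('pics/side0.png')
def c(i,x,y,w,h,k):return cv2.resize(i[y:y+h,x:x+w],None,fx=k,fy=k,interpolation=cv2.INTER_CUBIC)
# top board crop x4 : 100x120 -> 400x480 ; tile: 50x60... 
A=c(t,285,165,100,120,4); B=c(t,185,260,40,60,4); C=c(s,215,170,60,40,4)
o=np.zeros((480,640,3),np.uint8);o[:,:400]=A;o[:240,400:560]=B;o[240:400,400:640]=C
cv2.imwrite('pics/cropA.png',o)
cv2.imwrite('pics/cropB.png',c(s,275,195,150,130,4))
E
```

```text
(no output)
```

View pics/cropA.png

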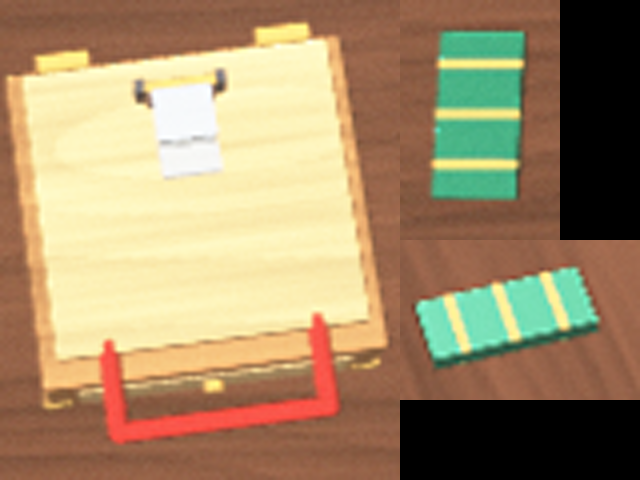

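View pics/cropB.png

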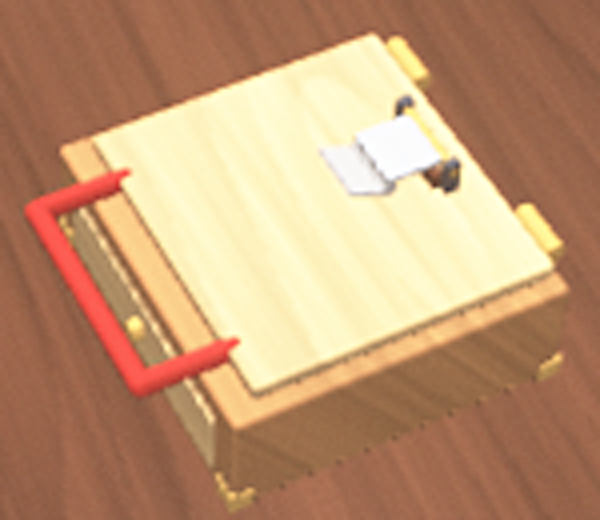

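Crop A (top view) shows the board, the bar and the tile corners clearly; crop B shows the board corners at (95,140), (375,35), (257,390) and (553,268), and the bar ends at (40,212) and (140,385). Next I triangulate these.

```bash
cat > tri.py <<'E'
import numpy as np, json, os
from scipy.optimize import least_squares
def K(fov,cx,cy): f=240/np.tan(np.radians(fov)/2); return f,cx,cy
def proj(c,X):
    p=c['R']@X+c['t']; f,cx,cy=K(c['fov_y'],c['cx'],c['cy']); return np.array([f*p[0]/p[2]+cx,f*p[1]/p[2]+cy])
def tri(cs,px):
    r=least_squares(lambda X:np.concatenate([proj(c,X)-p for c,p in zip(cs,px)]),[500,0,30.]); return r.x,np.sqrt((r.fun**2).mean())
E
python3 - <<'E'
from plant import cams; from tri import *
T,S=cams.snapshot('top'),cams.snapshot('side')
t=lambda x,y:np.array([285+x/4,165+y/4]); s=lambda x,y:np.array([275+x/4,195+y/4])
tt=lambda x,y:np.array([185+(x-400)/4,260+y/4]); ss=lambda x,y:np.array([215+(x-400)/4,170+(y-240)/4])
P={'bFL':(t(57,360),s(95,140)),'bFR':(t(367,320),s(257,390)),'bBL':(t(22,77),s(375,35)),'bBR':(t(327,40),s(553,268)),
'barL':(t(118,432),s(40,212)),'barR':(t(333,406),s(140,385)),
'tFL':(tt(431,197),ss(416,302)),'tFR':(tt(516,199),ss(436,357)),'tBR':(tt(524,31),ss(598,319)),'tBL':(tt(441,31),ss(578,268))}
R={k:tri([T,S],v) for k,v in P.items()}
for k,(X,e) in R.items(): print(k,X.round(1),round(e,2))
X={k:v[0] for k,v in R.items()}
for n in 'bt':
    f=(X[n+'FL']+X[n+'FR'])/2;b=(X[n+'BL']+X[n+'BR'])/2;l=(X[n+'FL']+X[n+'BL'])/2;r=(X[n+'FR']+X[n+'BR'])/2
    d=b-f;w=l-r; print(n,'front',f.round(1),'back',b.round(1),'c',((f+b)/2).round(1),'len',np.linalg.norm(d),'wid',np.linalg.norm(w),'yaw',np.arctan2(d[1],d[0]),np.arctan2(-w[0],w[1]))
w=X['barL']-X['barR'];print('bar',(X['barL']+X['barR'])/2,np.linalg.norm(w),np.arctan2(-w[0],w[1]))
E
```

```text
bFL [518.1  61.7  75.3] 0.78
bFR [ 536.6 -115.8   76.5] 0.88
bBL [686.2  78.8  75.9] 0.59
bBR [ 702.4 -100.8   78.3] 0.45
barL [476.3  28.1  72.4] 0.77
barR [486.3 -93.7  76.9] 0.49
tFL [405.3 320.    7.7] 0.72
tFR [403.5 268.8  10. ] 0.98
tBR [503.  265.6   9.5] 0.69
tBL [505.5 317.1   4.4] 0.83
b front [527.4 -27.   75.9] back [694.3 -11.   77.1] c [610.8 -19.   76.5] len 167.72721569165054 wid 179.39444427814618 yaw 0.09556513706655127 0.09681619440768255
t front [404.4 294.4   8.8] back [504.3 291.4   6.9] c [454.3 292.9   7.9] len 99.89688777531869 wid 51.540547163978566 yaw -0.030669763839627044 -0.041744403359989815
bar [481.29910558 -32.76631289  74.67316505] 122.27770041621432 0.08183095432445177
```

```bash
cat > go.py <<'E'
import numpy as np
from scipy.spatial.transform import Rotation as Ro
from plant import manip
def to(p,yaw):
    "turn (deg rotvec, tool) and shift (mm, tool) to world TCP p with tool down at yaw"
    s=manip.state(); R=Ro.from_euler('xyz',s['ee_rot']); G=Ro.from_euler('xyz',[np.pi,0,yaw])
    print('t',round(s['time'],2),'pos',s['ee_pos'].round(1),'rot',s['ee_rot'].round(3),'F',s['force'].round(1),'w',round(s['grip_width']*94,1),'gf',round(float(s['grip_force']),1))
    print('turn',np.degrees((R.inv()*G).as_rotvec()).round(2),'shift',R.inv().apply(np.array(p)-s['ee_pos']).round(1))
E
python3 -c "
from go import *
to([429.3,293.8,230],3.106)"
```

```text
t 0.25 pos [224.1 583.3 302.3] rot [-3.141  0.     2.775] F [-0.1  0.5  0.5] w 93.7 gf 0.0
turn [ -0.04  -0.   -18.98] shift [-295.4 -196.6   72.5]
```

Units first: shifts go in shares of 400 mm and turns go in shares of 360 degrees. So -295.4 mm / 400 = -0.7385, -196.6 mm / 400 = -0.4915, -19 degrees / 360 = -0.0528.

Request:
step_arm(moves="0 0 -0.0111 -0.1 -0.0675 0.025 94; 0 0 -0.0222 -0.2 -0.135 0.05 94; 0 0 -0.0333 -0.3 -0.2 0.075 94; 0 0 -0.0444 -0.4 -0.2675 0.1 94; 0 0 -0.0528 -0.5 -0.335 0.125 94; 0 0 -0.0528 -0.6 -0.4 0.15 94; 0 0 -0.0528 -0.7 -0.4675 0.175 94; 0 0 -0.0528 -0.7385 -0.4915 0.1813 94")

```text
time: 1.05
ee_pos: [431.4, 289.6, 229.3]
ee_rot: [-3.14, -0.0, 3.102]
force: [0.2, 0.5, 0.3]
grip_width: 1.001
grip_force: 0.0
```

```bash
python3 - <<'E'
from go import *
from plant import cams
import cv2
to([429.3,293.8,230],3.106)
d=cams.snapshot('wrist'); cv2.imwrite('pics/w1.png',d['pixels'][:,:,::-1])
E
```

```text
t 1.05 pos [431.4 289.6 229.3] rot [-3.14  -0.     3.102] F [0.2 0.5 0.3] w 94.1 gf 0.0
turn [-0.11 -0.01 -0.25] shift [ 2.3  4.1 -0.7]
```

View pics/w1.png

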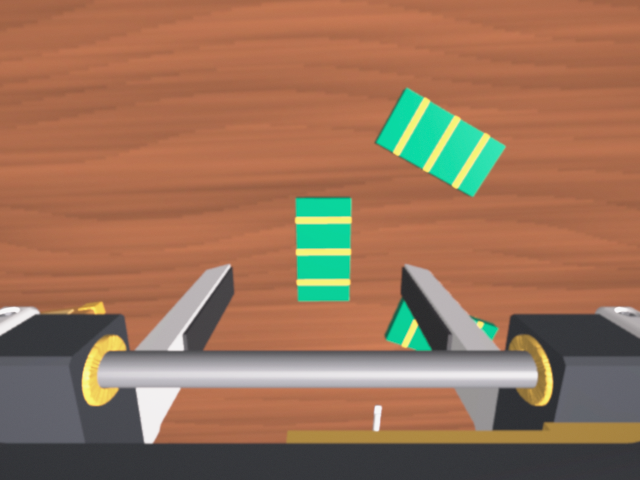

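The wrist view shows the tile square between the fingers, with corners (296,198), (351,198), (350,301) and (296,301).

```bash
cat > wr.py <<'E'
import numpy as np
from scipy.spatial.transform import Rotation as Ro
def ray(px,pos,rot,m,fov,cx,cy,z):
    f=240/np.tan(np.radians(fov)/2); R=Ro.from_euler('xyz',rot).as_matrix(); m=np.array(m)
    d=R@m[:3,:3]@np.array([(px[0]-cx)/f,(px[1]-cy)/f,1]); o=R@m[:3,3]+pos
    return o+d*(z-o[2])/d[2]
E
python3 - <<'E'
from go import *; from wr import ray; from plant import cams
d=cams.snapshot('wrist')
c=[ray(p,np.array([431.4,289.6,229.3]),[-3.14,0,3.102],d['mount'],d['fov_y'],d['cx'],d['cy'],10) for p in((296,198),(351,198),(350,301),(296,301))]
c=np.array(c);print(c.round(1),c.mean(0));e=c[2]+c[3]-c[0]-c[1];print(np.linalg.norm(e)/2,np.arctan2(e[1],e[0]))
m=c.mean(0);y=np.arctan2(e[1],e[0])
to([m[0]-25*np.cos(y),m[1]-25*np.sin(y),101],y+np.pi)
E
```

```text
[[404.5 271.7  10. ]
 [406.4 320.4  10. ]
 [505.7 318.1  10. ]
 [503.8 266.3  10. ]] [455.09556183 294.13920483  10.        ]
99.42222851949313 -0.038530384899338146
t 1.15 pos [431.  291.2 229.8] rot [-3.14  -0.     3.102] F [-0.1 -0.2  0.1] w 94.0 gf 0.0
turn [-0.07 -0.   -0.07] shift [  1.    4.  128.8]
```

Converted, 128.8 mm / 400 = 0.322, 110 mm / 400 = 0.275.

Request:
step_arm(moves="0 0 0 0.0025 0.0075 0.1 94; 0 0 0 0.0025 0.0075 0.2 94; 0 0 0 0.0025 0.0075 0.275 94; 0 0 0 0.0025 0.0075 0.322 94; 0 0 0 0.0025 0.0075 0.322 94; 0 0 0 0.0025 0.0075 0.322 40; 0 0 0 0.0025 0.0075 0.322 40; 0 0 0 0.0025 0.0075 0.322 40")

```text
time: 1.95
ee_pos: [428.6, 297.4, 102.3]
ee_rot: [3.141, 0.001, 3.107]
force: [-0.5, -0.2, -0.1]
grip_width: 0.781
grip_force: 0.0
```

Converted, -120 mm / 400 = -0.3, -100 mm / 400 = -0.25.

Request:
step_arm(moves="0 0 0 0 0 0 40; 0 0 0 0 0 0 40; 0 0 0 0 0 -0.025 40; 0 0 0 0 0 -0.075 40; 0 0 0 0 0 -0.15 40; 0 0 0 0 0 -0.25 40; 0 0 0 0 0 -0.3 40; 0 0 0 0 0 -0.3 40")

```text
time: 2.75
ee_pos: [429.4, 297.6, 224.9]
ee_rot: [3.138, 0.004, 3.106]
force: [1.0, -0.7, -0.2]
grip_width: 0.425
grip_force: 0.0
```

The fingers close slowly, so the lift came too early. I'll locate the tile again with image code.

Request:
step_arm(moves="0 0 0 0 0 0 94; 0 0 0 0 0 0 94; 0 0 0 0 0 0 94; 0 0 0 0 0 0 94; 0 0 0 0 0 0 94; 0 0 0 0 0 0 94; 0 0 0 0 0 0 94; 0 0 0 0 0 0 94")

```text
time: 3.55
ee_pos: [428.5, 297.0, 221.3]
ee_rot: [-3.142, -0.0, 3.106]
force: [0.6, -0.3, 0.6]
grip_width: 0.997
grip_force: 0.0
```

```bash
cat > tile.py <<'E'
from go import *; from wr import ray; from plant import cams
import cv2
def tile(z,save=None):
    s=manip.state(); d=cams.snapshot('wrist'); im=d['pixels']
    if save: cv2.imwrite(save,im[:,:,::-1])
    h=cv2.cvtColor(im,cv2.COLOR_RGB2HSV); m=cv2.inRange(h,(65,90,60),(95,255,255)); m=cv2.morphologyEx(m,cv2.MORPH_CLOSE,np.ones((13,13)))
    for c in cv2.findContours(m,cv2.RETR_EXTERNAL,cv2.CHAIN_APPROX_NONE)[0]:
        if cv2.contourArea(c)<1500: continue
        b=cv2.boxPoints(cv2.minAreaRect(c)); w=np.array([ray(p,s['ee_pos'],s['ee_rot'],d['mount'],d['fov_y'],d['cx'],d['cy'],z) for p in b])[:,:2]
        e=w[1]-w[0],w[2]-w[1]; L=max(e,key=np.linalg.norm); a=np.arctan(L[1]/L[0])
        print('px',b.mean(0).round(),'c',w.mean(0).round(1),'sides',[np.linalg.norm(v).round(1) for v in e],'yaw',a.round(3))
E
python3 -c "
from tile import *
tile(10)
to([430,294,101],3.106)"
```

```text
px [404. 326.] c [527.1 377.1] sides [np.float64(47.7), np.float64(51.1)] yaw 0.05
px [316. 254.] c [454.2 295.2] sides [np.float64(48.4), np.float64(99.5)] yaw -0.014
px [433. 148.] c [363.5 396.8] sides [np.float64(49.4), np.float64(99.5)] yaw 1.047
t 3.6 pos [428.5 297.  221.3] rot [-3.141  0.     3.106] F [-0.6 -0.1 -0.2] w 94.1 gf 0.0
turn [-0.01  0.    0.02] shift [ -1.6  -2.9 120.3]
```

Converted, 120 mm / 400 = 0.3, 110 mm / 400 = 0.275.

Request:
step_arm(moves="0 0 0 -0.0025 -0.0033 0.1 80; 0 0 0 -0.0025 -0.0033 0.2 66; 0 0 0 -0.0025 -0.0033 0.275 66; 0 0 0 -0.0025 -0.0033 0.3 66; 0 0 0 -0.0025 -0.0033 0.3 40; 0 0 0 -0.0025 -0.0033 0.3 40; 0 0 0 -0.0025 -0.0033 0.3 40; 0 0 0 -0.0025 -0.0033 0.3 40")

```text
time: 4.4
ee_pos: [430.0, 296.1, 102.7]
ee_rot: [3.14, 0.002, 3.106]
force: [-0.8, -0.9, 9.7]
grip_width: 0.525
grip_force: 30.0
```

Request:
step_arm(moves="0 0 0 0 0 0 40; 0 0 0 0 0 0 40; 0 0 0 0 0 0 40; 0 0 0 0 0 0 40; 0 0 0 0 0 0 40; 0 0 0 0 0 0 40; 0 0 0 0 0 0 40")

```text
time: 5.1
ee_pos: [430.0, 296.1, 102.7]
ee_rot: [3.14, 0.002, 3.106]
force: [-0.6, -0.2, 10.3]
grip_width: 0.528
grip_force: 30.0
```

```bash
python3 -c "
from go import *
h=np.array([694.3,-11]);u=np.array([np.cos(.096),np.sin(.096)])
p=h-u*180
to([*p,200],np.pi+.096)"
```

```text
t 5.1 pos [430.  296.1 102.7] rot [3.140e+00 2.000e-03 3.106e+00] F [-0.6 -0.2 10.3] w 49.6 gf 30.0
turn [ 0.07  0.1  -7.51] shift [ -96.6 -321.   -97.5]
```

Converted, -245 mm / 400 = -0.6125, -110 mm / 400 = -0.275, -6 degrees / 360 = -0.0167.

Request:
step_arm(moves="0 0 0 0 0 -0.05 40; 0 0 0 0 0 -0.15 40; 0 0 0 -0.0125 -0.0625 -0.25 40; 0 0 -0.0056 -0.05 -0.1625 -0.3175 40; 0 0 -0.0083 -0.0825 -0.275 -0.3175 40; 0 0 -0.0111 -0.115 -0.3875 -0.3175 40; 0 0 -0.0139 -0.15 -0.5 -0.3175 40; 0 0 -0.0167 -0.1825 -0.6125 -0.3175 40")

```text
time: 5.9
ee_pos: [494.0, 46.4, 229.4]
ee_rot: [3.141, 0.002, -3.071]
force: [0.8, 1.2, -1.5]
grip_width: 0.527
grip_force: 30.0
```

```bash
python3 -c "
from go import *
h=np.array([694.3,-11]);u=np.array([np.cos(.096),np.sin(.096)])
p=h-u*180
to([*p,230],np.pi+.096)"
```

```text
t 5.9 pos [494.   46.4 229.4] rot [ 3.141e+00  2.000e-03 -3.071e+00] F [ 0.8  1.2 -1.5] w 49.6 gf 30.0
turn [ 0.02  0.09 -1.46] shift [-15.8 -76.   -0.6]
```

Converted, -76 mm / 400 = -0.19, -15.8 mm / 400 = -0.0395, -1.4 degrees / 360 = -0.0039.

Request:
step_arm(moves="0 0 -0.0014 -0.0125 -0.0625 0 40; 0 0 -0.0028 -0.025 -0.125 0 40; 0 0 -0.0039 -0.035 -0.1725 0 40; 0 0 -0.0039 -0.0395 -0.19 0 40; 0 0 -0.0039 -0.0395 -0.19 0 40; 0 0 -0.0039 -0.0395 -0.19 0 40; 0 0 -0.0039 -0.0395 -0.19 0 40")

```text
time: 6.6
ee_pos: [514.7, -25.3, 228.5]
ee_rot: [3.141, 0.0, -3.046]
force: [-0.4, 0.1, -1.3]
grip_width: 0.522
grip_force: 30.0
```

```bash
python3 -c "
from tile import *
import json
h=np.array([694.3,-11]);u=np.array([np.cos(.096),np.sin(.096)])
p=h-u*180
to([*p,230],np.pi+.096)
tile(137,'pics/w2.png')"
```

```text
t 6.6 pos [514.7 -25.3 228.5] rot [ 3.141  0.    -3.046] F [-0.4  0.1 -1.3] w 49.1 gf 30.0
turn [ 0.02  0.   -0.03] shift [-0.2 -3.  -1.5]
px [318. 292.] c [522.1 -24.1] sides [np.float64(69.0), np.float64(48.2)] yaw 0.063
```

View pics/w2.png

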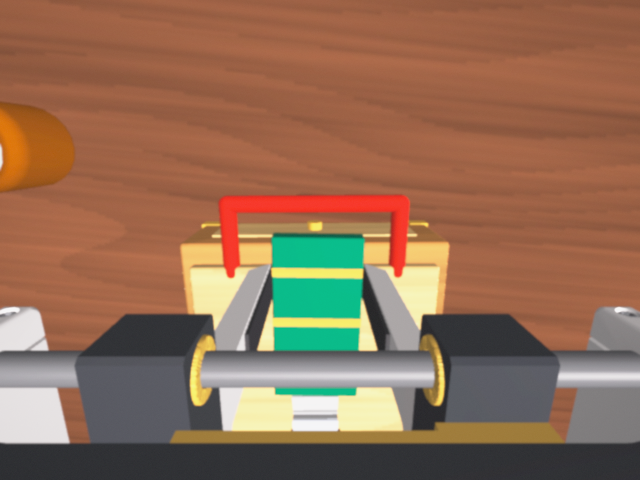

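The tile is held between the fingers, in front of the jaw at (315,412), with the bar at (221–408, 203) in the image. I'll check alignment and pitch.

```bash
python3 - <<'E'
from go import *; from wr import ray; from plant import cams
d=cams.snapshot('wrist');pos=np.array([514.7,-25.3,228.5]);rot=[3.141,0,-3.046]
r=lambda p,z:ray(p,pos,rot,d['mount'],d['fov_y'],d['cx'],d['cy'],z)
u=np.array([np.cos(.096),np.sin(.096),0]);v=np.array([-u[1],u[0],0]);h=np.array([694.3,-11,0])
f=lambda q:(round(float((q-h)@u),1),round(float((q-h)@v),1))
L=r((226,203),75.5);R=r((403,203),75.5)
print('bar',f(L),f(R),'mid',f((L+R)/2),'yaw',np.arctan2(*(-(L-R)[:2]*[1,-1])[:2]))
print('board front',f(r((193,267),80.5)),f(r((438,267),80.5)))
print('jaw edges',f(r((293,405),95)),f(r((338,405),95)))
for z in(130,137,145):
  print('tile',z,[f(r(p,z)) for p in((272,235),(363,235),(356,395),(275,395))])
to(pos,np.pi+.096)
E
```

```text
bar (-213.1, -60.1) (-213.2, 62.5) mid (-213.1, 1.2) yaw -3.0451376843633087
board front (-167.9, -85.4) (-167.9, 89.2)
jaw edges (-63.6, -15.0) (-63.6, 18.7)
tile 130 [(-204.7, -21.7), (-204.7, 28.0), (-101.7, 27.2), (-101.7, -23.2)]
tile 137 [(-206.6, -20.7), (-206.6, 27.0), (-107.6, 26.2), (-107.6, -22.2)]
tile 145 [(-208.7, -19.6), (-208.7, 25.8), (-114.3, 25.2), (-114.3, -21.0)]
t 6.7 pos [514.7 -25.6 228.4] rot [ 3.141 -0.    -3.046] F [ 0.1 -0.1 -1.3] w 49.4 gf 30.0
turn [ 0.01 -0.   -0.05] shift [-0.   0.3 -0.1]
```

Converted, 44.5 mm / 400 = 0.1113, 44 mm / 400 = 0.11.

Request:
step_arm(moves="0 0 0 0 0.0013 0.025 40; 0 0 0 0 0.0013 0.055 40; 0 0 0 0 0.0013 0.085 40; 0 0 0 0 0.0013 0.1 40; 0 0 0 0 0.0013 0.1075 40; 0 0 0 0 0.0013 0.11 40; 0 0 0 0 0.0013 0.1113 40; 0 0 0 0 0.0013 0.1113 40")

```text
time: 7.5
ee_pos: [514.9, -26.0, 184.1]
ee_rot: [-3.141, 0.0, -3.048]
force: [-0.7, 1.0, -0.7]
grip_width: 0.527
grip_force: 30.0
```

Request:
step_arm(moves="0 0 0 -0.0125 0 0.0013 40; 0 0 0 -0.03 0 0.0025 40; 0 0 0 -0.0475 0 0.0025 40; 0 0 0 -0.065 0 0.0025 40; 0 0 0 -0.0775 0 0.0025 40; 0 0 0 -0.0875 0 0.0025 40; 0 0 0 -0.0925 0 0.0025 40; 0 0 0 -0.0925 0 0.0025 40")

```text
time: 8.3
ee_pos: [552.5, -22.4, 183.2]
ee_rot: [-3.141, 0.001, -3.048]
force: [-1.5, -1.0, 4.5]
grip_width: 0.527
grip_force: 30.0
```

Converted, -20 mm / 400 = -0.05, -18 mm / 400 = -0.045.

Request:
step_arm(moves="0 0 0 -0.0075 0 0 40; 0 0 0 -0.015 0 0 40; 0 0 0 -0.0225 0 0 40; 0 0 0 -0.03 0 0 40; 0 0 0 -0.0375 0 0 40; 0 0 0 -0.045 0 0 40; 0 0 0 -0.05 0 0 40; 0 0 0 -0.05 0 0 40")

```text
time: 9.1
ee_pos: [571.9, -20.7, 183.2]
ee_rot: [-3.142, -0.001, -3.048]
force: [-5.5, 0.1, 8.8]
grip_width: 0.522
grip_force: 30.0
```

```bash
python3 -c "
from tile import *
h=np.array([696.2,-9.5]);u=np.array([np.cos(.096),np.sin(.096)])
p=h-u*104
to([*p,183],np.pi+.096)
tile(91,'pics/w3.png')"
```

```text
t 9.1 pos [571.9 -20.7 183.2] rot [-3.142e+00 -1.000e-03 -3.048e+00] F [-5.5  0.1  8.8] w 49.1 gf 30.0
turn [-0.   -0.03 -0.12] shift [-20.8  -0.7   0.2]
px [317. 292.] c [579.7 -19.8] sides [np.float64(69.3), np.float64(47.9)] yaw 0.062
```

View pics/w3.png

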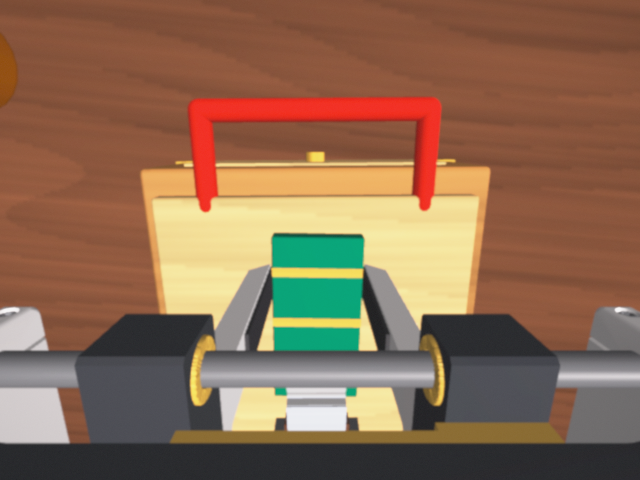

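The tile's front end is under the jaw, aligned and unslipped in the fingers. I push on.

Request:
step_arm(moves="0 0 0 -0.0075 0 0 40; 0 0 0 -0.015 0 0 40; 0 0 0 -0.0225 0 0 40; 0 0 0 -0.03 0 0 40; 0 0 0 -0.035 0 0 40; 0 0 0 -0.04 0 0 40; 0 0 0 -0.0425 0 0 40; 0 0 0 -0.0425 0 0 40")

```text
time: 9.95
ee_pos: [588.7, -19.1, 183.2]
ee_rot: [-3.142, -0.001, -3.048]
force: [-6.2, -1.5, 8.8]
grip_width: 0.522
grip_force: 30.0
```

Converted, -2 mm / 400 = -0.005, -1 mm / 400 = -0.0025.

Request:
step_arm(moves="0 0 0 -0.0025 0 0 40; 0 0 0 -0.005 0 0 40; 0 0 0 -0.005 0 0 40")

```text
time: 10.25
ee_pos: [590.7, -18.9, 183.2]
ee_rot: [-3.142, -0.001, -3.048]
force: [-6.2, -0.2, 10.1]
grip_width: 0.524
grip_force: 30.0
```

Converted, -2 mm / 400 = -0.005, -1 mm / 400 = -0.0025.

Request:
step_arm(moves="0 0 0 -0.0025 0 0 40; 0 0 0 -0.005 0 0 40; 0 0 0 -0.005 0 0 40")

```text
time: 10.55
ee_pos: [591.9, -18.8, 183.2]
ee_rot: [3.141, -0.003, -3.048]
force: [-14.2, -0.4, 16.3]
grip_width: 0.526
grip_force: 30.0
```

The jump in force shows the tile has met the stop. I release it.

Request:
step_arm(moves="0 0 0 0 0 0 66; 0 0 0 0 0 0 66; 0 0 0 0 0 0 66; 0 0 0 0 0 0 66; 0 0 0 0 0 0 66; 0 0 0 0 0 0 66")

```text
time: 11.15
ee_pos: [592.5, -18.7, 182.9]
ee_rot: [-3.141, -0.0, -3.048]
force: [0.6, -0.6, 0.8]
grip_width: 0.701
grip_force: 0.0
```

Converted, -110 mm / 400 = -0.275, -100 mm / 400 = -0.25.

Request:
step_arm(moves="0 0 0 0 0 -0.025 66; 0 0 0 0 0 -0.1 66; 0 0 0 0 0 -0.175 66; 0 0 0 0.05 0 -0.25 66; 0 0 0 0.125 0 -0.275 66; 0 0 0 0.15 0 -0.275 66; 0 0 0 0.15 0 -0.275 66; 0 0 0 0.15 0 -0.275 66")

```text
time: 11.95
ee_pos: [533.2, -24.1, 292.8]
ee_rot: [-3.142, 0.0, -3.047]
force: [-0.2, 0.0, -0.9]
grip_width: 0.703
grip_force: 0.0
```

```bash
python3 -c "
from tile import *
h=np.array([696.2,-9.5]);u=np.array([np.cos(.096),np.sin(.096)])
p=h-u*215
to([*p,230],np.pi/2+.096); to([*p,230],-np.pi/2+.096);print(manip.state()['joint_positions'])
tile(90.5,'pics/w4.png')"
```

```text
t 11.95 pos [533.2 -24.1 292.8] rot [-3.142  0.    -3.047] F [-0.2  0.  -0.9] w 66.1 gf 0.0
turn [0.00e+00 1.00e-02 8.99e+01] shift [51.4 -1.2 62.8]
t 11.95 pos [533.2 -24.1 292.8] rot [-3.142  0.    -3.047] F [-0.2  0.  -0.9] w 66.1 gf 0.0
turn [-1.00e-02  0.00e+00 -9.01e+01] shift [51.4 -1.2 62.8]
[-0.191743    0.2671675   0.21220741  1.85814823 -0.06510127  1.02283154
  1.71211751]
px [317. 305.] c [603.1 -17.6] sides [np.float64(47.5), np.float64(77.6)] yaw 0.115
```

View pics/w4.png

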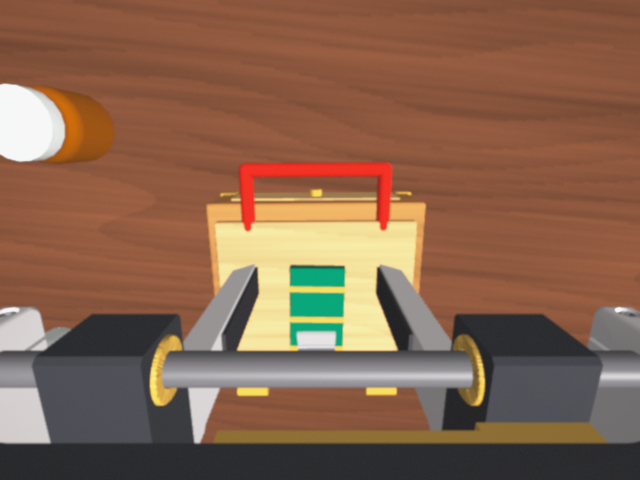

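The tile is home and free of the fingers: its rear edge is at row 267 and the jaw presses on it at (317,338). The bar is at (316,169).

```bash
python3 - <<'E'
from go import *; from wr import ray; from plant import cams; from tri import tri
d=cams.snapshot('wrist');s=manip.state();pos=s['ee_pos'];rot=s['ee_rot']
r=lambda p,z:ray(p,pos,rot,d['mount'],d['fov_y'],d['cx'],d['cy'],z)
L,R=r((247,169),75.5),r((385,169),75.5)
w=R-L;print('bar',L.round(1),R.round(1),(L+R)/2,np.linalg.norm(w),'yaw',np.arctan2(-w[0],w[1]))
a,b=r((290,267),90.5),r((344,267),90.5);print('tile rear',(a+b)/2,np.linalg.norm(b-a))
u=np.array([np.cos(.096),np.sin(.096),0]);print('rear-bar along',((a+b)/2-(L+R)/2)@u,'(85 when home)  lateral',((a+b)/2-(L+R)/2)@[-u[1],u[0],0])
f=240/np.tan(np.radians(d['fov_y'])/2)
# height of bar from its parallax between this and the earlier wrist views
import copy
from scipy.spatial.transform import Rotation as Ro
def cam(p,rt):
    M=np.array(d['mount']);W=Ro.from_euler('xyz',rt).as_matrix();Rc=(W@M[:3,:3]).T;o=W@M[:3,3]+p
    return dict(R=Rc,t=-Rc@o,fov_y=d['fov_y'],cx=d['cx'],cy=d['cy'])
c4=cam(pos,rot);c2=cam(np.array([514.7,-25.3,228.5]),[3.141,0,-3.046]);c3=cam(np.array([571.9,-20.7,183.2]),[-3.142,-.001,-3.048])
print('bar tri',tri([c2,c3,c4],[np.array(p) for p in((314.5,203.5),(315,110),(316,169))]))
T,S=cams.snapshot('top'),cams.snapshot('side');print('knob',tri([T,S],[np.array([338.25,261.25]),np.array([308.75,276.25])]), tri([c3,c4],[np.array([316,157.]),np.array([316.,192])]))
m=(L+R)/2; to([m[0],m[1],200],np.pi/2+.096)
E
```

```text
bar [487.4 -89.1  75.5] [476.1  29.   75.5] [481.77508947 -30.07575049  75.5       ] 118.61694471331056 yaw 0.09516324781950607
tile rear [565.14385621 -21.24946409  90.5       ] 47.48485186749028
rear-bar along 83.83092100635191 (85 when home)  lateral 0.7945320562234844
bar tri (array([482.37064834, -30.25702067,  74.41099047]), np.float64(0.30832650837449704))
knob (array([507.06557409, -28.73462745,  33.23932944]), np.float64(0.6229232302855925)) (array([508.1511538 , -27.5675371 ,  26.25548609]), np.float64(0.08128241135768823))
t 12.15 pos [533.2 -24.2 292.3] rot [-3.141e+00 -1.000e-03 -3.047e+00] F [ 0.6 -0.2  0.6] w 65.9 gf 0.0
turn [-5.000e-02 -3.000e-02  8.989e+01] shift [51.6 -1.  92.4]
```

Converted, 62 mm / 400 = 0.155, 51.6 mm / 400 = 0.129, 64 degrees / 360 = 0.1778.

Request:
step_arm(moves="0 0 0.0222 0.025 0 0 40; 0 0 0.0444 0.05 0 0 26; 0 0 0.0667 0.075 0 0.025 26; 0 0 0.0889 0.1 0 0.05 26; 0 0 0.1111 0.129 -0.0025 0.075 26; 0 0 0.1333 0.129 -0.0025 0.1 26; 0 0 0.1556 0.129 -0.0025 0.125 26; 0 0 0.1778 0.129 -0.0025 0.155 26")

```text
time: 12.95
ee_pos: [481.8, -30.1, 230.4]
ee_rot: [-3.141, 0.0, 2.113]
force: [-0.1, 0.4, 1.1]
grip_width: 0.274
grip_force: 0.0
```

Converted, 26 degrees / 360 = 0.0722.

Request:
step_arm(moves="0 0 0.0222 0 0 0 26; 0 0 0.0444 0 0 0 26; 0 0 0.0667 0 0 0 26; 0 0 0.0722 0 0 0 26; 0 0 0.0722 0 0 0 26; 0 0 0.0722 0 0 0 26; 0 0 0.0722 0 0 0 26")

```text
time: 13.65
ee_pos: [481.5, -30.1, 230.8]
ee_rot: [-3.141, 0.0, 1.666]
force: [0.1, -0.3, 0.4]
grip_width: 0.276
grip_force: 0.0
```

```bash
python3 -c "
from go import *
to([482,-30.1,163.5],np.pi/2+.096);print(manip.state()['joint_positions'].round(2))
from plant import cams
import cv2
d=cams.snapshot('wrist');cv2.imwrite('pics/w5.png',d['pixels'][:,:,::-1])"
```

```text
t 13.65 pos [481.5 -30.1 230.8] rot [-3.141  0.     1.666] F [ 0.1 -0.3  0.4] w 26.0 gf 0.0
turn [-0.01  0.01 -0.05] shift [ 0.   0.5 67.3]
[-0.39  0.27  0.45  2.04 -0.15  0.86  0.24]
```

View pics/w5.png

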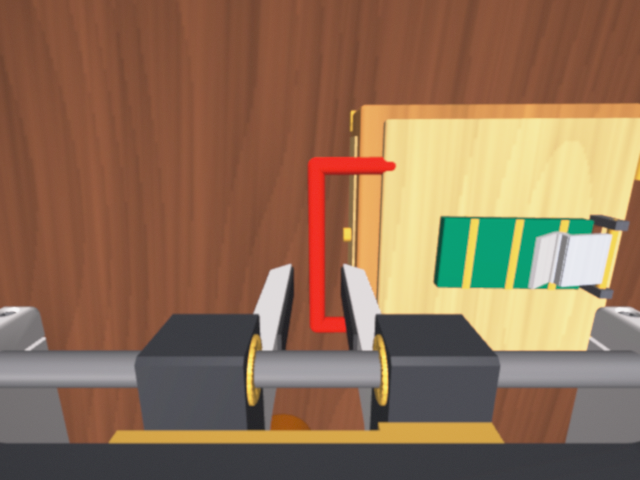

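The bar, at column 317, is centred between the fingers (292–343), and the tile sits home and square. I descend and grip.

Converted, 67 mm / 400 = 0.1675, 63 mm / 400 = 0.1575.

Request:
step_arm(moves="0 0 0 0 0.0008 0.05 26; 0 0 0 0 0.0008 0.1 26; 0 0 0 0 0.0008 0.1375 26; 0 0 0 0 0.0008 0.1575 26; 0 0 0 0 0.0008 0.1675 26; 0 0 0 0 0.0008 0.1675 26; 0 0 0 0 0.0008 0.1675 26; 0 0 0 0 0.0008 0.1675 26")

```text
time: 14.5
ee_pos: [482.0, -30.1, 164.5]
ee_rot: [3.141, -0.0, 1.665]
force: [-0.6, -0.1, -0.2]
grip_width: 0.275
grip_force: 0.0
```

Request:
step_arm(moves="0 0 0 0 0 0 6; 0 0 0 0 0 0 6; 0 0 0 0 0 0 6; 0 0 0 0 0 0 6; 0 0 0 0 0 0 6; 0 0 0 0 0 0 6; 0 0 0 0 0 0 6")

```text
time: 15.2
ee_pos: [481.3, -30.1, 164.0]
ee_rot: [-3.141, -0.0, 1.665]
force: [-4.9, -0.8, 7.4]
grip_width: 0.12
grip_force: 30.0
```

```bash
python3 - <<'E'
from go import *
s=manip.state();to(s['ee_pos'],np.pi/2+.096)
R=Ro.from_euler('xyz',s['ee_rot']);u=np.array([np.cos(.096),np.sin(.096),0])
P=lambda t:u*(-215*np.cos(t)-5*np.sin(t))+np.array([0,0,215*np.sin(t)-5*np.cos(t)])
for i,t in enumerate(np.arange(0,1.58,1.57/40)):print(i,round(t,3),R.inv().apply(P(t)-P(0)).round(1))
E
```

```text
t 15.2 pos [481.3 -30.1 164. ] rot [-3.141 -0.     1.665] F [-4.9 -0.8  7.4] w 11.3 gf 30.0
turn [-0.05 -0.01 -0.11] shift [0. 0. 0.]
0 0.0 [0. 0. 0.]
1 0.039 [ 0.  -0.  -8.4]
2 0.078 [  0.    0.3 -16.9]
3 0.118 [  0.    0.9 -25.3]
4 0.157 [  0.    1.8 -33.7]
5 0.196 [  0.    3.1 -42. ]
6 0.236 [  0.    4.7 -50.3]
7 0.275 [  0.    6.7 -58.5]
8 0.314 [  0.    8.9 -66.7]
9 0.353 [  0.   11.5 -74.7]
10 0.392 [  0.   14.4 -82.6]
11 0.432 [  0.1  17.6 -90.4]
12 0.471 [  0.1  21.  -98.1]
13 0.51 [ 1.000e-01  2.480e+01 -1.057e+02]
14 0.55 [ 1.00e-01  2.89e+01 -1.13e+02]
15 0.589 [ 1.000e-01  3.330e+01 -1.203e+02]
16 0.628 [ 1.000e-01  3.800e+01 -1.273e+02]
17 0.667 [ 1.000e-01  4.290e+01 -1.342e+02]
18 0.706 [ 1.000e-01  4.810e+01 -1.408e+02]
19 0.746 [ 1.000e-01  5.350e+01 -1.473e+02]
20 0.785 [   0.2   59.2 -153.5]
21 0.824 [   0.2   65.2 -159.5]
22 0.864 [   0.2   71.3 -165.2]
23 0.903 [   0.2   77.7 -170.8]
24 0.942 [   0.2   84.3 -176. ]
25 0.981 [   0.2   91.1 -181. ]
26 1.02 [   0.2   98.1 -185.7]
27 1.06 [   0.3  105.3 -190.2]
28 1.099 [   0.3  112.6 -194.3]
29 1.138 [   0.3  120.1 -198.2]
30 1.178 [   0.3  127.8 -201.8]
31 1.217 [   0.3  135.6 -205.1]
32 1.256 [   0.3  143.5 -208. ]
33 1.295 [   0.4  151.5 -210.7]
34 1.334 [   0.4  159.6 -213. ]
35 1.374 [   0.4  167.8 -215. ]
36 1.413 [   0.4  176.1 -216.7]
37 1.452 [   0.4  184.4 -218.1]
38 1.492 [   0.4  192.8 -219.1]
39 1.531 [   0.5  201.2 -219.8]
40 1.57 [   0.5  209.6 -220.2]
```

Converted, -58.5 mm / 400 = -0.1463, -50.3 mm / 400 = -0.1258.

Request:
step_arm(moves="0 0 0 0 0 -0.01 6; 0 0 0 0 0 -0.021 6; 0 0 0 0 0.0008 -0.0425 6; 0 0 0 0 0.0023 -0.0633 6; 0 0 0 0 0.0045 -0.0843 6; 0 0 0 0 0.0078 -0.105 6; 0 0 0 0 0.0118 -0.1258 6; 0 0 0 0 0.0168 -0.1463 6")

```text
time: 16.0
ee_pos: [487.8, -29.5, 223.1]
ee_rot: [-3.14, -0.0, 1.665]
force: [-6.3, 0.3, -1.4]
grip_width: 0.121
grip_force: 30.0
```

Converted, -61.8 mm / 400 = -0.1545, -54.5 mm / 400 = -0.1363.

Request:
step_arm(moves="0 0 0 0 0.0055 -0.0205 6; 0 0 0 0 0.012 -0.0405 6; 0 0 0 0 0.0193 -0.0603 6; 0 0 0 0 0.0273 -0.0798 6; 0 0 0 0 0.0358 -0.099 6; 0 0 0 0 0.0453 -0.118 6; 0 0 0 0 0.0555 -0.1363 6; 0 0 0 0 0.0665 -0.1545 6")

```text
time: 16.8
ee_pos: [513.3, -27.1, 284.7]
ee_rot: [-3.137, -0.001, 1.664]
force: [-18.3, 1.7, 7.4]
grip_width: 0.117
grip_force: 30.0
```

Converted, -50.5 mm / 400 = -0.1263, -44.9 mm / 400 = -0.1123.

Request:
step_arm(moves="0 0 0 0 0.0118 -0.0175 6; 0 0 0 0 0.024 -0.0348 6; 0 0 0 0 0.037 -0.0513 6; 0 0 0 0 0.0505 -0.0675 6; 0 0 0 0 0.0648 -0.083 6; 0 0 0 0 0.0798 -0.098 6; 0 0 0 0 0.095 -0.1123 6; 0 0 0 0 0.111 -0.1263 6")

```text
time: 17.6
ee_pos: [557.6, -23.1, 336.7]
ee_rot: [-3.138, -0.001, 1.664]
force: [-25.4, 1.1, 27.3]
grip_width: 0.113
grip_force: 30.0
```

The bar pushes outward, so I add about 2 mm of outward correction.

Converted, 48.9 mm / 400 = 0.1223, 41.2 mm / 400 = 0.103.

Request:
step_arm(moves="0 0 0 0 0.0135 -0.0175 6; 0 0 0 0 0.0305 -0.03 6; 0 0 0 0 0.048 -0.0418 6; 0 0 0 0 0.066 -0.053 6; 0 0 0 0 0.0843 -0.0633 6; 0 0 0 0 0.103 -0.0733 6; 0 0 0 0 0.1223 -0.0825 6; 0 0 0 0 0.1223 -0.0825 6")

```text
time: 18.4
ee_pos: [608.7, -18.1, 368.4]
ee_rot: [3.141, 0.0, 1.665]
force: [-5.2, 1.0, 7.8]
grip_width: 0.118
grip_force: 30.0
```

Converted, 56.6 mm / 400 = 0.1415, 54 mm / 400 = 0.135.

Request:
step_arm(moves="0 0 0 0 0.0195 -0.0088 6; 0 0 0 0 0.0393 -0.0165 6; 0 0 0 0 0.0593 -0.0233 6; 0 0 0 0 0.0795 -0.029 6; 0 0 0 0 0.1 -0.034 6; 0 0 0 0 0.1208 -0.0383 6; 0 0 0 0 0.135 -0.041 6; 0 0 0 0 0.1415 -0.0418 6")

```text
time: 19.2
ee_pos: [664.7, -13.0, 384.4]
ee_rot: [3.141, 0.0, 1.665]
force: [-1.8, 0.7, 4.1]
grip_width: 0.117
grip_force: 30.0
```

Converted, 26 mm / 400 = 0.065, -1.8 mm / 400 = -0.0045.

Request:
step_arm(moves="0 0 0 0 0.015 -0.002 6; 0 0 0 0 0.03 -0.0038 6; 0 0 0 0 0.045 -0.0045 6; 0 0 0 0 0.0575 -0.005 6; 0 0 0 0 0.065 -0.0053 6; 0 0 0 0 0.065 -0.0053 6; 0 0 0 0 0.065 -0.0053 6; 0 0 0 0 0.065 -0.0053 6")

```text
time: 20.0
ee_pos: [689.9, -10.5, 386.5]
ee_rot: [3.142, 0.0, 1.665]
force: [0.5, -0.5, 2.8]
grip_width: 0.119
grip_force: 30.0
```

```bash
python3 - <<'E'
from go import *
from plant import cams
import cv2
h=np.array([696.2,-9.5,80.5]);u=np.array([np.cos(.096),np.sin(.096),0])
s=manip.state(); g=s['ee_pos']-[0,0,88.5]-h; to(s['ee_pos'],np.pi/2+.096)
print('bar rel hinge u',g@u,'z',g[2],'angle',np.pi/2-np.arctan2(-(g@u)-5,g[2]),'r',np.hypot(g@u,g[2]))
a=cams.snapshot('side')['pixels'];b=cams.snapshot('top')['pixels']
o=np.hstack([cv2.resize(a[100:340,220:460],(400,400)),cv2.resize(b[120:300,260:440],(400,400))])
cv2.imwrite('pics/end.png',o[:,:,::-1])
E
```

```text
t 20.0 pos [689.9 -10.5 386.5] rot [3.142 0.    1.665] F [ 0.5 -0.5  2.8] w 11.2 gf 30.0
turn [ 0.    0.01 -0.12] shift [0. 0. 0.]
bar rel hinge u -6.396257104849178 z 217.47533410354595 angle 1.5643761140090044 r 217.56937525396415
```

View pics/end.png

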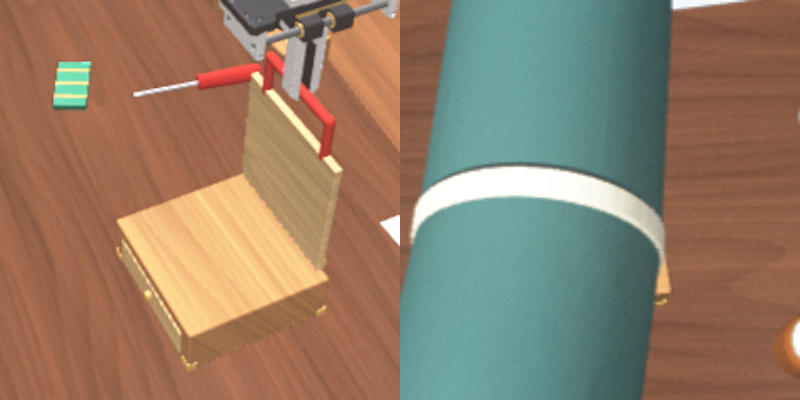

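The side view shows the board upright with the bar in the fingers; the computed angle is 1.56. I let it settle, then hand in.

Converted, 1 mm / 400 = 0.0025.

Request:
step_arm(moves="0 0 0 0 0.0025 0 6; 0 0 0 0 0.0025 0 6; 0 0 0 0 0.0025 0 6; 0 0 0 0 0.0025 0 6; 0 0 0 0 0.0025 0 6; 0 0 0 0 0.0025 0 6")

```text
time: 20.7
ee_pos: [691.0, -10.4, 386.5]
ee_rot: [3.142, 0.0, 1.665]
force: [-0.4, -1.6, 2.7]
grip_width: 0.116
grip_force: 30.0
```

```bash
python3 -c "
from plant import manip
print(manip.hand_in())"
```

```text
the job is handed in; nothing more can be done
None
```

I handed the job in at 20.7 s with the bar still gripped and the board held upright at about 1.57 rad by my calculation; the tile looked clipped home when last seen, before the swing, and the hand-in returned no verdict.

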